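Roll the thick dowel onto the pencil line

TASK

Two dowels lie on the plywood marking-out board, one on each side of the pencil line. With a fingertip on its top, gently roll the thicker dowel across the board and leave it lying still along the line, the line running out from under the middle of both its ends. Do not pick the dowel up, and leave the thin dowel and everything else on the bench where it is.

Things in the scene. Friction and masses are not known exactly. Their poses are not given: they have to be found in the camera images.
- line: Heavy dark pencil line, straight, 220 mm long and 4 mm wide, drawn on the top of the board. Origin: the middle of the line, on the board's top face (z about 0.012); its x axis runs along the line, its y axis lies across it, z is up. A mark only: nothing to bump into.
- board: Fixed plywood marking-out board, 260 mm (its x) by 320 mm (its y), 12 mm thick, flat on the bench. Origin: centre of its underside. Its x axis is parallel to the pencil line.
- thick_dowel: Dowel to roll: wooden cylinder, 36 mm diameter, 120 mm long, about 90 g, lying nearly parallel to the line, 45 to 80 mm to either side. Origin: its centre, on the axis, 18 mm above the board; x along the axis; y, z turn as it rolls. A finger pressing its top (3 to 15 N) rolls it half as far as the finger moves, so the tip runs off ahead: use several strokes. It stops at once when released slowly.
- thin_dowel: Dowel of the same wood, to be left alone: 22 mm in diameter, 120 mm long, lying on the board 45 to 80 mm from the line on the other side from the thick one. Origin: its centre, on the axis, 11 mm above the board; x along the cylinder's axis.
- offcut: Dark wooden offcut, 30 x 30 mm and 45 mm tall, standing loose on the board near its far edge, beside the line. Origin: centre of its underside. Leave alone.
- wax_pot: Small amber glass pot with a steel cap, 34 mm in diameter, 45 mm tall, standing loose on the board near the edge next to the robot, beside the line. Origin: centre of its underside. Leave alone.
- tape_roll: Roll of off-white tape lying flat on the bench left of the board, 110 mm across, 25 mm high. Origin: centre of its underside. Leave alone.
- mallet: Wooden mallet lying on the bench right of the board, head 120 x 65 x 70 mm high, handle towards the robot. Origin: on the bench under the middle of its length. Leave alone.
- wood_plane: Wooden hand plane, 220 x 56 mm, about 85 mm high, standing on the bench beyond the board. Origin: centre of its sole. Leave alone.
- glass_jar: Open glass jar, 64 mm across, 70 mm tall, standing on the bench beyond the board. Origin: centre of its underside. Leave alone.

How it is judged:
By the outcome, as a careful person would: the job done as asked, in the order asked, and still so for the second after the job is handed in, with the robot touching nothing.
It also fails if it takes over 48 s, if anything falls off the work surface, if the arm or the gripper's body presses on something with over 40 N, if the wrist force passes 120 N, or if a joint passes its speed limit or range.

ROBOT

A 7-joint arm with a two-finger parallel gripper is mounted at the origin on the work surface. World frame = base frame: x ahead of the robot, y to its left, z up, the work surface at z = 0. Lengths are in m, angles in rad, forces in N, time in s.
With the tool pointing down it reaches from about 0.425 to 0.925 m from the base axis. Payload 6.8 kg.
Tool frame: the origin (TCP) lies midway between the tips of the shut fingers; the grasp point (between the pads) lies 19 mm behind it; z points along the fingers, x is the direction in which the jaws open and shut, and the axes are right-handed (so a half turn about z gives the same grasp; the last joint's range is limited). The gripper opens to 85 mm and grips with 20 to 120 N. Pads are 22 mm wide; open, the fingers measure 114 mm over their backs; the gripper's body (76 mm by 85 mm) begins 54 mm behind the grasp point. The pads swing forward as they close: fully open they stand 13 mm farther back than shut.
Start: joints at [-1.257, 0.477, 0.022, 1.555, -0.011, 1.109, -0.083], TCP at [0.276, 0.616, 0.231] pointing down, gripper open.
Joint ranges: [-2.96, 2.96], [-0.34, 2.1], [-1.41, 1.46], [0.24, 2.44], [-1.37, 4.51], [0.17, 1.92], [-2.96, 2.96]. Speed limits (rad/s): [2.39, 2.39, 3.14, 3.14, 3.14, 3.14, 3.14].

INTERFACE

Orientations are given as a unit quaternion [w, x, y, z].
In Python, from station import bot gives the robot as it stands.
- The arm moves only by the tool step_arm, never from a script. Its argument "increments" is a list of rows, each a list of 7 numbers: the shift along the tool's x, y, z in cm, then the turn, a rotation vector about the tool's x, y, z in degrees, then the closure, from 0 (fully open) to 1 (shut). A call has 1 to 20 rows; each row shifts and turns the commanded pose from where the row before left it, along the tool's axes as they then stand; what a row does not reach is not made up. A row lasts 1/10 s, in which the tool goes at most 50 mm and 8.59 degrees, less where a joint would pass 70% of its speed; a pose out of reach is approached as far as the arm can. A call is refused whole if a number of a shift passes 5 or a number of a turn 8.59, either way. A call with a gripper value outside its range is refused whole. The fingers move at their own pace and stop on an object; "squeeze" is the grip in N (left out, the last holds). Time passes only in rows, so rows that do not move let the fingers close. It gives the time, the measured TCP pose, the force and the opening at its end, in the units of the state.
- bot.get_obs(): the state, without advancing time (a new reading comes with each control period).
- bot.read_camera(name): name is "side" or "top" or "wrist"; returns a dict with "pixels" (480x640x3 uint8, red, green, blue), "vertical_fov" (degrees; the focal length in pixels is half the picture's height over the tangent of half this angle, whatever the lens; pixels are square), "cx", "cy" (the principal point, pixels), "k1" (the pictures are not rectified: a ray, as slopes to the right and down, at radius r is drawn at 1 + k1 r^2 times it, then the intrinsics apply), "camera_from_world" (4x4, takes a point from world to camera coordinates). Camera axes: x right, y down, z forward; pixel columns grow to the right and rows downward; lengths in m; the calibration is good to about 2 mm. A picture is of the moment at which its call begins. There is no depth.
- bot.hand_in(): hands the job in, once; it reports no verdict.
Trained networks look in a picture, given as the dict that the camera call returned (one of the last four; its "shot" number tells which), for a name from the list of things; names that differ only in an ending like _2 or _b are one class to them, and where a whole thing is asked for, a point or a joint stands for the part that bears it (a point fixed in the world has none). Each returns a list of dicts, best first, with "score" (0 to 1); they miss things now and then, are a little off and sometimes report something else, mostly with a low value. They report only what shows in the picture. A call takes as long as a camera call.
- bot.find_in(picture, query): "point" ([column, row] in pixels, amid what is visible of it).
- bot.cut_out(picture, query): "pixels" (480x640 bool, what is visible of it) and "point" ([column, row] in pixels, amid what is visible of it).
- bot.pinpoint(picture, query): "point" ([column, row] in pixels: a listed point, or the origin of a listed thing).
The state is a dict: "t": time; "q": joint angles; "joint_vel": joint speeds; "joint_torque": joint torques, N m; "eef_pos": TCP position; "tool_rot": TCP orientation; "contact_force": force on the tool from outside, world axes, zero at the start; "torque": the same for the moment, N m; "gripper_width": opening from 0.0 (shut) to 1.0 (fully open).
Only numpy, scipy, OpenCV 4.12 (cv2) and the standard library are available. Lean on these libraries where they do the work, as an engineer would, in place of code of your own. Each camera call takes 0.05 s, during which the arm holds its last target.

## Working session

There is one attempt and no reset: what is moved stays moved. The work goes in short steps, Python scripts to look and compute and a tool call to move; the robot and the scene stay as the last step left them, time stands still between calls to the robot, and variables do not carry over. Pictures are saved under pics/ and viewed, and the job is handed in when it is done.

Besides the shell and the picture viewer there is one more tool, called after ">>>" as name(argument=value, ...), one argument or row to a line, values as JSON. step_arm: Moves the arm, as the interface text tells. Its arguments: {"type":"object","properties":{"increments":{"type":"array"},"squeeze":{"type":"number"}},"required":["increments"]}

```bash
ls; mkdir -p pics; cat > h.py <<'E'
import numpy as np, cv2, json
from station import bot
def ray(p,px):
    f=240/np.tan(np.radians(p["vertical_fov"])/2)
    d=np.array([(px[0]-p["cx"])/f,(px[1]-p["cy"])/f]); u=d.copy()
    for _ in range(20): u=d/(1+p["k1"]*(u@u))
    T=np.array(p["camera_from_world"]); R=T[:3,:3]; 
    return -R.T@T[:3,3], R.T@np.array([u[0],u[1],1])
def onz(p,px,z):
    o,d=ray(p,px); return o+d*(z-o[2])/d[2]
def proj(p,X):
    f=240/np.tan(np.radians(p["vertical_fov"])/2)
    T=np.array(p["camera_from_world"]); c=T[:3,:3]@np.array(X)+T[:3,3]
    u=c[:2]/c[2]; u=u*(1+p["k1"]*(u@u)); return np.array([u[0]*f+p["cx"],u[1]*f+p["cy"]])
def save(p,n): cv2.imwrite(f"pics/{n}.png",cv2.cvtColor(p["pixels"],cv2.COLOR_RGB2BGR))
E
python3 - <<'E'
from h import *
o=bot.get_obs(); print({k:np.round(v,3).tolist() for k,v in o.items()})
for c in ["top","side"]:
    p=bot.read_camera(c); save(p,c+"0")
    C,_=ray(p,(320,240)); print(c,C,p["vertical_fov"],p["k1"])
    for n,z in [("line",.012),("thick_dowel",.03),("thin_dowel",.023),("offcut",.012),("wax_pot",.012),("board",0)]:
        for d in bot.pinpoint(p,n)[:2]: print(n,round(d["score"],2),np.round(d["point"],1),np.round(onz(p,d["point"],z),4))
E
```

```text
pics
{'t': 0.0, 'q': [-1.257, 0.478, 0.022, 1.556, -0.012, 1.109, -0.083], 'joint_vel': [0.0, 0.0, 0.001, -0.0, -0.001, -0.0, -0.0], 'joint_torque': [-0.001, -59.647, 1.608, -28.119, 0.012, 0.01, 0.0], 'eef_pos': [0.276, 0.615, 0.23], 'tool_rot': [0.001, 0.839, 0.543, -0.001], 'contact_force': [-0.136, 0.149, 0.212], 'torque': [0.011, 0.015, -0.019], 'gripper_width': 1.003}
top [ 0.50598555 -0.02744285  1.00734446] 57.73802510873042 -0.034581640937976346
line 0.65 [305.7 272.6] [ 0.5454 -0.0096  0.012 ]
thick_dowel 0.92 [333.7 257.9] [ 0.5766 -0.0734  0.03  ]
thick_dowel 0.52 [308.5 268.4] [ 0.554  -0.0164  0.03  ]
thin_dowel 0.89 [278.1 278.4] [0.5329 0.0525 0.023 ]
offcut 0.81 [272.3 232.4] [0.6391 0.0661 0.012 ]
wax_pot 0.62 [344.6 309.4] [ 0.461  -0.0964  0.012 ]
board 0.78 [311.1 269. ] [ 0.554 -0.022  0.   ]
side [ 0.22436298 -0.51845289  0.72147194] 57.706772846187626 -0.007222389644976274
line 0.55 [290.1 259.8] [ 0.5554 -0.0077  0.012 ]
thick_dowel 0.66 [318.4 270.3] [ 0.5739 -0.0806  0.03  ]
thin_dowel 0.84 [267.3 246.6] [0.5354 0.0466 0.023 ]
thin_dowel 0.6 [393.3 231.3] [ 0.7753 -0.0989  0.023 ]
offcut 0.71 [297.8 224.5] [0.6336 0.0659 0.012 ]
wax_pot 0.75 [283.4 312. ] [ 0.4651 -0.1049  0.012 ]
board 0.79 [290.  268.4] [ 0.5462 -0.0181  0.    ]
```

View pics/top0.png

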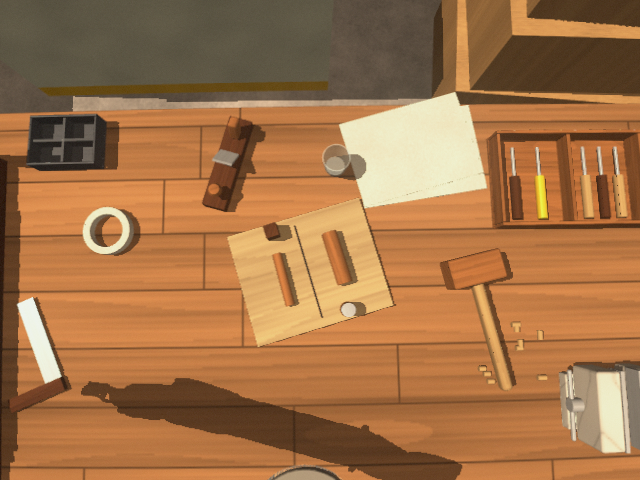

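View pics/side0.png

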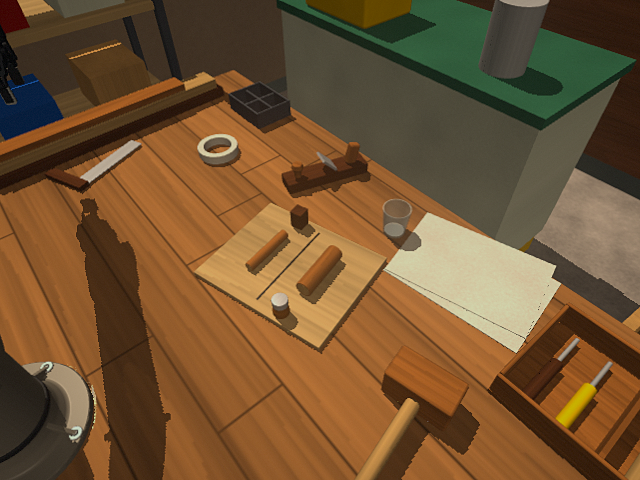

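The top view shows the line from about (296,226) to (321,318). The thick dowel lies right of it, at (331,233)–(345,283), and the thin dowel lies left. I'll measure these more finely.

```bash
cat >> h.py <<'E'
def axis_from_mask(p,m,z):
    m=m.astype(np.uint8); n,l,s,_=cv2.connectedComponentsWithStats(m)
    m=(l==1+np.argmax(s[1:,4])); ys,xs=np.nonzero(m)
    P=np.array([onz(p,(x,y),z)[:2] for x,y in zip(xs,ys)])
    c,(w,h),a=cv2.minAreaRect((P*1000).astype(np.float32)); c=P.mean(0)
    v=np.linalg.svd(P-c,full_matrices=False)[2][0]; v*=np.sign(v[0])
    t=(P-c)@v; s=(P-c)@np.array([-v[1],v[0]])
    mid=c+v*(t.max()+t.min())/2
    return c,mid,np.degrees(np.arctan2(v[1],v[0])),t.max()-t.min(),np.ptp(s)
E
python3 - <<'E'
from h import *
p=bot.read_camera("top")
for n,z in [("line",.012),("thick_dowel",.03),("thin_dowel",.023)]:
    for d in bot.cut_out(p,n)[:1]: print(n,round(d["score"],2),d["pixels"].sum(),[np.round(a,4) for a in axis_from_mask(p,d["pixels"],z)])
E
```

```text
line 0.63 63 [array([0.6258, 0.0082]), array([0.6229, 0.0073]), np.float64(16.1717), np.float64(0.0631), np.float64(0.0044)]
thick_dowel 0.77 833 [array([ 0.5791, -0.0781]), array([ 0.5796, -0.078 ]), np.float64(16.9603), np.float64(0.1211), np.float64(0.0352)]
thin_dowel 0.65 511 [array([0.5319, 0.0425]), array([0.5324, 0.0426]), np.float64(13.3966), np.float64(0.1194), np.float64(0.0233)]
```

>>> step_arm(
  increments=[
    [0, 0, 0, 0, 0, -8, 1],
    [0, 0, 0, 0, 0, -8, 1],
    [0, 0, 0, 0, 0, -8, 1],
    [0, 0, 0, 0, 0, -8, 1],
    [0, 0, 0, 0, 0, -8, 1],
  ],
  squeeze=40,
)

```text
t: 1.4
eef_pos: [0.2764, 0.6159, 0.2313]
tool_rot: [0.0, 0.601, 0.799, 0.0]
contact_force: [0.0, 0.0, 0.5]
gripper_width: 0.143
```

>>> step_arm(
  increments=[
    [-3.5, 0.5, 0, 0, 0, 0, 1],
    [-3.5, 0.5, 0, 0, 0, 0, 1],
    [-3.5, 0.5, 0, 0, 0, 0, 1],
    [-3.5, 0.5, 0, 0, 0, 0, 1],
    [-3.5, 0.5, 0, 0, 0, 0, 1],
    [-3.5, 0.5, 0, 0, 0, 0, 1],
    [-3.5, 0.5, 0, 0, 0, 0, 1],
    [-3.5, 0.5, 0, 0, 0, 0, 1],
    [-3.5, 0.5, 0, 0, 0, 0, 1],
    [-3.5, 0.5, 0, 0, 0, 0, 1],
    [-3.5, 0.5, 0, 0, 0, 0, 1],
    [-3.5, 0.5, 0, 0, 0, 0, 1],
    [-3.5, 0.5, 0, 0, 0, 0, 1],
    [-3.5, 0.5, 0, 0, 0, 0, 1],
    [-3.5, 0.5, 0, 0, 0, 0, 1],
    [-3.5, 0.5, 0, 0, 0, 0, 1],
    [-3.5, 0.5, 0, 0, 0, 0, 1],
    [-3.5, 0.5, 0, 0, 0, 0, 1],
    [-3.5, 0.5, 0, 0, 0, 0, 1],
    [-3.5, 0.5, 0, 0, 0, 0, 1],
  ],
)

```text
t: 3.4
eef_pos: [0.564, -0.0316, 0.2315]
tool_rot: [0.0, 0.603, 0.798, 0.0]
contact_force: [1.1, 0.5, -0.4]
gripper_width: 0.001
```

```bash
cat >> h.py <<'E'
def look(name,tag,things=("line","thick_dowel","thin_dowel")):
    p=bot.read_camera(name); save(p,tag)
    for n in things:
        z={"line":.012,"thick_dowel":.03,"thin_dowel":.023}.get(n,.012)
        for d in bot.cut_out(p,n)[:1]: print(name,n,round(d["score"],2),d["pixels"].sum(),[np.round(a,4).tolist() for a in axis_from_mask(p,d["pixels"],z)])
        for d in bot.pinpoint(p,n)[:1]: print("   pin",round(d["score"],2),np.round(d["point"]),np.round(onz(p,d["point"],z),4))
    return p
E
python3 - <<'E'
from h import *
o=bot.get_obs(); print({k:np.round(o[k],3).tolist() for k in ["t","eef_pos","tool_rot","contact_force","gripper_width","q"]})
p=look("wrist","w1")
C,d=ray(p,(320,240)); print(C,d)
E
```

```text
{'t': 3.4, 'eef_pos': [0.564, -0.032, 0.232], 'tool_rot': [0.0, 0.603, 0.798, 0.0], 'contact_force': [1.087, 0.507, -0.435], 'gripper_width': 0.001, 'q': [-0.216, 0.297, 0.199, 1.835, -0.068, 1.017, 1.858]}
wrist line 0.78 816 [[0.5404, -0.0183], [0.5499, -0.0156], 15.791, 0.22, 0.0051]
   pin 0.93 [333. 199.] [ 0.5504 -0.0188  0.012 ]
wrist thick_dowel 0.98 4174 [[0.5778, -0.081], [0.5811, -0.0801], 16.5696, 0.1273, 0.0361]
   pin 0.93 [268. 211.] [ 0.5767 -0.0813  0.03  ]
wrist thin_dowel 0.59 2569 [[0.529, 0.0399], [0.5324, 0.0408], 14.4965, 0.1237, 0.0241]
   pin 0.87 [394. 200.] [0.5318 0.0399 0.023 ]
[ 0.48660803 -0.05437923  0.37451615] [ 0.2912451   0.09027129 -0.95248382]
```

View pics/w1.png

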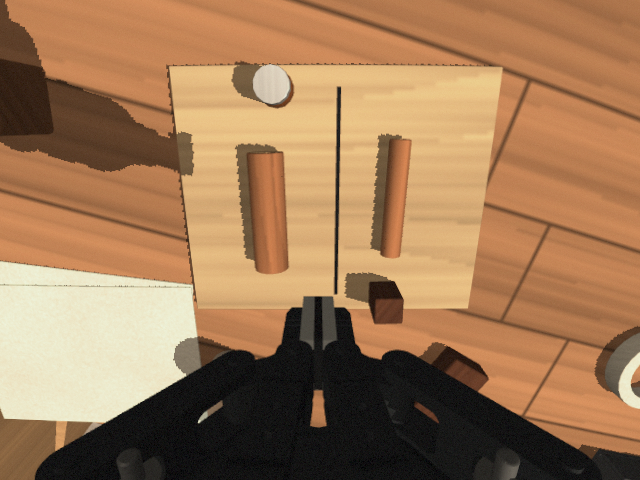

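Everything is clearly in view in the wrist picture: line at columns 335–340, thick dowel at (268,211). The tool axes are already aligned with the line, and the roll needed is about 70 mm. I'll move behind the dowel's top and come down.

>>> step_arm(
  increments=[
    [-1.9, 0.1, 1, 0, 0, 0, 1],
    [-1.9, 0.1, 2.5, 0, 0, 0, 1],
    [-1.9, 0, 3, 0, 0, 0, 1],
    [0, 0, 3, 0, 0, 0, 1],
    [0, 0, 3, 0, 0, 0, 1],
    [0, 0, 2.5, 0, 0, 0, 1],
    [0, 0, 1.5, 0, 0, 0, 1],
    [0, 0, 0.9, 0, 0, 0, 1],
    [0, 0, 0, 0, 0, 0, 1],
    [0, 0, 0, 0, 0, 0, 1],
  ],
)

```text
t: 4.75
eef_pos: [0.5818, -0.0844, 0.0582]
tool_rot: [0.001, 0.603, 0.798, 0.0]
contact_force: [-0.2, 0.8, 0.6]
gripper_width: -0.002
```

```bash
python3 - <<'E'
from h import *
o=bot.get_obs(); print({k:np.round(o[k],4).tolist() for k in ["t","eef_pos","tool_rot","contact_force","gripper_width","q"]})
p=look("wrist","w2")
p=look("side","s2",[])
x=p["pixels"][200:340,220:400]; cv2.imwrite("pics/s2c.png",cv2.resize(x,None,fx=4,fy=4,interpolation=cv2.INTER_CUBIC)[:,:,::-1])
E
```

```text
{'t': 4.75, 'eef_pos': [0.5818, -0.0844, 0.0582], 'tool_rot': [0.0006, 0.6029, 0.7978, 0.0005], 'contact_force': [-0.1854, 0.8353, 0.5672], 'gripper_width': -0.0024, 'q': [-0.0944, 0.5552, 0.1739, 1.9106, -0.1446, 0.6862, 2.0133]}
wrist line 0.66 2465 [[0.5206, -0.0234], [0.534, -0.0196], 15.9276, 0.1883, 0.0053]
wrist thick_dowel 0.62 10106 [[0.5543, -0.0868], [0.5678, -0.0817], 20.9422, 0.1034, 0.0423]
   pin 0.84 [329. 283.] [ 0.5787 -0.0796  0.03  ]
wrist thin_dowel 0.92 10084 [[0.528, 0.0403], [0.5349, 0.0422], 14.995, 0.129, 0.0295]
   pin 0.74 [557. 254.] [0.5309 0.0389 0.023 ]
```

View pics/w2.png

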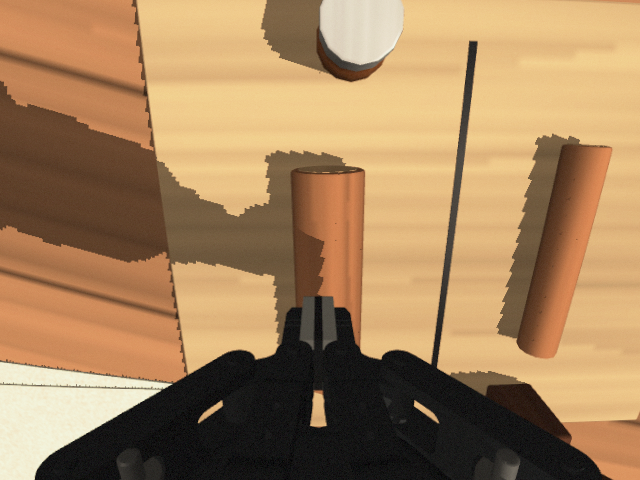

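View pics/s2c.png

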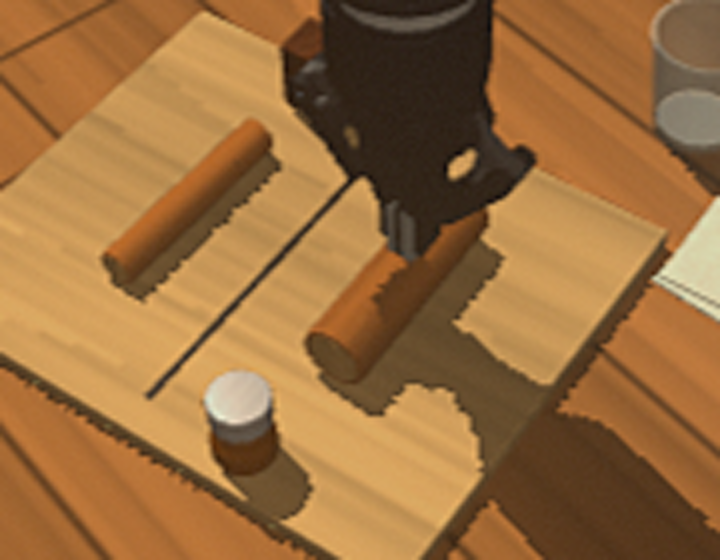

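The tip is about 5 mm behind the dowel's top and 10 mm above it, and the fingers are shut. Next I'll touch down gently.

>>> step_arm(
  increments=[
    [0, 0, 0.4, 0, 0, 0, 1],
    [0, 0, 0.4, 0, 0, 0, 1],
    [0, 0, 0.1, 0, 0, 0, 1],
    [0, 0, 0.1, 0, 0, 0, 1],
    [0, 0, 0, 0, 0, 0, 1],
  ],
)

```text
t: 5.65
eef_pos: [0.5811, -0.0853, 0.048]
tool_rot: [0.0, 0.603, 0.798, -0.0]
contact_force: [-2.8, -0.9, 9.5]
gripper_width: 0.003
```

>>> step_arm(
  increments=[
    [0.1, 0, 0, 0, 0, 0, 1],
    [0.2, 0, 0, 0, 0, 0, 1],
    [0.3, 0, 0, 0, 0, 0, 1],
    [0.3, 0, 0, 0, 0, 0, 1],
    [0.3, 0, 0, 0, 0, 0, 1],
    [0.3, 0, 0, 0, 0, 0, 1],
    [0.2, 0, 0, 0, 0, 0, 1],
    [0.1, 0, 0, 0, 0, 0, 1],
    [0, 0, 0, 0, 0, 0, 1],
    [0, 0, 0, 0, 0, 0, 1],
  ],
)

```text
t: 6.65
eef_pos: [0.5759, -0.0679, 0.048]
tool_rot: [-0.0, 0.603, 0.798, -0.0]
contact_force: [-3.9, -0.9, 9.2]
gripper_width: 0.003
```

```bash
python3 - <<'E'
from h import *
o=bot.get_obs(); print({k:np.round(o[k],4).tolist() for k in ["t","eef_pos","tool_rot","contact_force"]})
p=look("wrist","w3")
p=look("side","s3",["thick_dowel"])
E
```

```text
{'t': 6.65, 'eef_pos': [0.5759, -0.0679, 0.048], 'tool_rot': [-0.0, 0.6032, 0.7976, -0.0002], 'contact_force': [-3.8592, -0.9445, 9.1743]}
wrist line 0.95 2330 [[0.5137, -0.0255], [0.5252, -0.0222], 15.907, 0.169, 0.0049]
   pin 0.85 [424. 264.] [ 0.5506 -0.0145  0.012 ]
wrist thick_dowel 0.74 10270 [[0.5484, -0.0809], [0.5605, -0.078], 13.3085, 0.0911, 0.04]
   pin 0.77 [311. 294.] [ 0.5767 -0.072   0.03  ]
wrist thin_dowel 0.89 10809 [[0.5272, 0.0401], [0.5345, 0.0421], 15.2366, 0.1288, 0.0279]
   pin 0.73 [539. 265.] [0.5314 0.0402 0.023 ]
side thick_dowel 0.9 789 [[0.5632, -0.077], [0.5735, -0.0749], 11.8267, 0.1334, 0.0454]
   pin 0.8 [315. 269.] [ 0.5706 -0.0723  0.03  ]
```

View pics/w3.png

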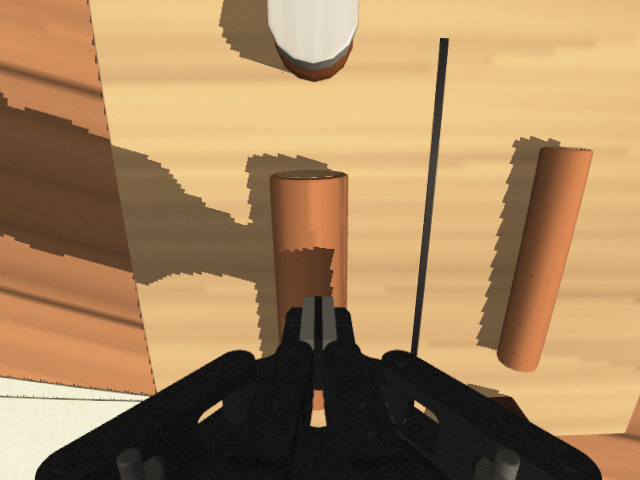

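The first stroke worked: the dowel moved about 9 mm at a steady 9 N. I'll repeat it.

>>> step_arm(
  increments=[
    [0, 0, -0.1, 0, 0, 0, 1],
    [0, 0, -0.3, 0, 0, 0, 1],
    [-0.5, 0, -0.4, 0, 0, 0, 1],
    [-0.6, 0, 0, 0, 0, 0, 1],
    [0, 0, 0.4, 0, 0, 0, 1],
    [0, 0, 0.2, 0, 0, 0, 1],
    [0, 0, 0.1, 0, 0, 0, 1],
    [0, 0, 0.1, 0, 0, 0, 1],
    [0.1, 0, 0, 0, 0, 0, 1],
    [0.2, 0, 0, 0, 0, 0, 1],
    [0.3, 0, 0, 0, 0, 0, 1],
    [0.4, 0, 0, 0, 0, 0, 1],
    [0.4, 0, 0, 0, 0, 0, 1],
    [0.4, 0, 0, 0, 0, 0, 1],
    [0.3, 0, 0, 0, 0, 0, 1],
    [0.1, 0, 0, 0, 0, 0, 1],
    [0, 0, 0, 0, 0, 0, 1],
    [0, 0, 0, 0, 0, 0, 1],
  ],
)

```text
t: 8.95
eef_pos: [0.5725, -0.0571, 0.0479]
tool_rot: [-0.0, 0.603, 0.798, -0.0]
contact_force: [-3.5, -1.5, 10.4]
gripper_width: 0.001
```

>>> step_arm(
  increments=[
    [0, 0, -0.1, 0, 0, 0, 1],
    [0, 0, -0.3, 0, 0, 0, 1],
    [-0.5, 0, -0.4, 0, 0, 0, 1],
    [-0.6, 0, 0, 0, 0, 0, 1],
    [0, 0, 0.4, 0, 0, 0, 1],
    [0, 0, 0.2, 0, 0, 0, 1],
    [0, 0, 0.1, 0, 0, 0, 1],
    [0, 0, 0.1, 0, 0, 0, 1],
    [0.1, 0, 0, 0, 0, 0, 1],
    [0.2, 0, 0, 0, 0, 0, 1],
    [0.3, 0, 0, 0, 0, 0, 1],
    [0.4, 0, 0, 0, 0, 0, 1],
    [0.4, 0, 0, 0, 0, 0, 1],
    [0.4, 0, 0, 0, 0, 0, 1],
    [0.3, 0, 0, 0, 0, 0, 1],
    [0.1, 0, 0, 0, 0, 0, 1],
    [0, 0, 0, 0, 0, 0, 1],
    [0, 0, 0, 0, 0, 0, 1],
  ],
)

```text
t: 10.75
eef_pos: [0.5696, -0.0465, 0.0479]
tool_rot: [-0.0, 0.603, 0.798, -0.0]
contact_force: [-3.1, -1.5, 10.4]
gripper_width: -0.002
```

```bash
python3 - <<'E'
from h import *
o=bot.get_obs(); print({k:np.round(o[k],4).tolist() for k in ["t","eef_pos","tool_rot","contact_force"]})
p=look("wrist","w4")
p=look("side","s4",["thick_dowel"])
E
```

```text
{'t': 10.75, 'eef_pos': [0.5696, -0.0465, 0.0479], 'tool_rot': [-0.0003, 0.6031, 0.7977, -0.0003], 'contact_force': [-3.1185, -1.4728, 10.3596]}
wrist line 0.66 2523 [[0.5152, -0.0253], [0.527, -0.0219], 15.8809, 0.1733, 0.0048]
   pin 0.73 [373. 256.] [ 0.5477 -0.0216  0.012 ]
wrist thick_dowel 0.61 10447 [[0.5424, -0.06], [0.5546, -0.0572], 12.8755, 0.092, 0.0409]
   pin 0.68 [308. 290.] [ 0.5687 -0.0524  0.03  ]
wrist thin_dowel 0.94 10617 [[0.5272, 0.04], [0.5349, 0.0421], 14.9243, 0.1292, 0.0265]
   pin 0.93 [497. 267.] [0.5323 0.0407 0.023 ]
side thick_dowel 0.57 707 [[0.5571, -0.0561], [0.5673, -0.054], 11.6485, 0.1318, 0.0407]
   pin 0.77 [306. 264.] [ 0.5655 -0.0522  0.03  ]
```

View pics/w4.png

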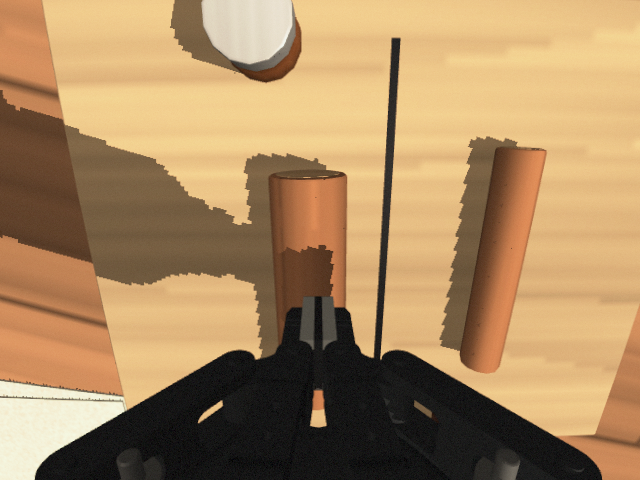

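About 40 mm to go. Three more strokes of the same kind, then a precise look.

>>> step_arm(
  increments=[
    [0, 0, -0.1, 0, 0, 0, 1],
    [0, 0, -0.3, 0, 0, 0, 1],
    [-0.5, 0, -0.4, 0, 0, 0, 1],
    [-0.6, 0, 0, 0, 0, 0, 1],
    [0, 0, 0.4, 0, 0, 0, 1],
    [0, 0, 0.2, 0, 0, 0, 1],
    [0, 0, 0.1, 0, 0, 0, 1],
    [0, 0, 0.1, 0, 0, 0, 1],
    [0.1, 0, 0, 0, 0, 0, 1],
    [0.2, 0, 0, 0, 0, 0, 1],
    [0.3, 0, 0, 0, 0, 0, 1],
    [0.4, 0, 0, 0, 0, 0, 1],
    [0.4, 0, 0, 0, 0, 0, 1],
    [0.4, 0, 0, 0, 0, 0, 1],
    [0.3, 0, 0, 0, 0, 0, 1],
    [0.1, 0, 0, 0, 0, 0, 1],
    [0, 0, 0, 0, 0, 0, 1],
    [0, 0, 0, 0, 0, 0, 1],
  ],
)

```text
t: 13.05
eef_pos: [0.5666, -0.0358, 0.0479]
tool_rot: [-0.0, 0.603, 0.798, -0.0]
contact_force: [-3.4, -2.1, 11.6]
gripper_width: -0.001
```

>>> step_arm(
  increments=[
    [0, 0, -0.1, 0, 0, 0, 1],
    [0, 0, -0.3, 0, 0, 0, 1],
    [-0.5, 0, -0.4, 0, 0, 0, 1],
    [-0.6, 0, 0, 0, 0, 0, 1],
    [0, 0, 0.4, 0, 0, 0, 1],
    [0, 0, 0.2, 0, 0, 0, 1],
    [0, 0, 0.1, 0, 0, 0, 1],
    [0, 0, 0.1, 0, 0, 0, 1],
    [0.1, 0, 0, 0, 0, 0, 1],
    [0.2, 0, 0, 0, 0, 0, 1],
    [0.3, 0, 0, 0, 0, 0, 1],
    [0.4, 0, 0, 0, 0, 0, 1],
    [0.4, 0, 0, 0, 0, 0, 1],
    [0.4, 0, 0, 0, 0, 0, 1],
    [0.3, 0, 0, 0, 0, 0, 1],
    [0.1, 0, 0, 0, 0, 0, 1],
    [0, 0, 0, 0, 0, 0, 1],
    [0, 0, 0, 0, 0, 0, 1],
  ],
)

```text
t: 14.85
eef_pos: [0.5635, -0.0252, 0.0479]
tool_rot: [-0.0, 0.603, 0.798, -0.0]
contact_force: [-4.1, -1.5, 11.3]
gripper_width: -0.0
```

>>> step_arm(
  increments=[
    [0, 0, -0.1, 0, 0, 0, 1],
    [0, 0, -0.3, 0, 0, 0, 1],
    [-0.5, 0, -0.4, 0, 0, 0, 1],
    [-0.6, 0, 0, 0, 0, 0, 1],
    [0, 0, 0.4, 0, 0, 0, 1],
    [0, 0, 0.2, 0, 0, 0, 1],
    [0, 0, 0.1, 0, 0, 0, 1],
    [0, 0, 0.1, 0, 0, 0, 1],
    [0.1, 0, 0, 0, 0, 0, 1],
    [0.2, 0, 0, 0, 0, 0, 1],
    [0.3, 0, 0, 0, 0, 0, 1],
    [0.4, 0, 0, 0, 0, 0, 1],
    [0.4, 0, 0, 0, 0, 0, 1],
    [0.4, 0, 0, 0, 0, 0, 1],
    [0.3, 0, 0, 0, 0, 0, 1],
    [0.1, 0, 0, 0, 0, 0, 1],
    [0, 0, 0, 0, 0, 0, 1],
    [0, 0, -0.1, 0, 0, 0, 1],
    [0, 0, -0.1, 0, 0, 0, 1],
  ],
)

```text
t: 16.75
eef_pos: [0.561, -0.0142, 0.0492]
tool_rot: [-0.0, 0.603, 0.798, 0.0]
contact_force: [0.4, 0.2, 0.0]
gripper_width: 0.001
```

>>> step_arm(
  increments=[
    [0, 0, -0.6, 0, 0, 0, 1],
    [0, -0.5, -2, 0, 0, 0, 1],
    [0, -1.5, -3, 0, 0, 0, 1],
    [0, -1.5, -3, 0, 0, 0, 1],
    [0, -1, -2, 0, 0, 0, 1],
    [0, -0.5, -1, 0, 0, 0, 1],
    [0, 0, 0, 0, 0, 0, 1],
    [0, 0, 0, 0, 0, 0, 1],
  ],
)

```text
t: 17.55
eef_pos: [0.513, -0.0277, 0.1648]
tool_rot: [-0.0, 0.603, 0.798, -0.0]
contact_force: [0.4, -0.2, -0.4]
gripper_width: 0.004
```

```bash
python3 - <<'E'
from h import *
o=bot.get_obs(); print({k:np.round(o[k],4).tolist() for k in ["t","eef_pos","tool_rot","contact_force"]})
p=look("wrist","w5")
E
```

```text
{'t': 17.55, 'eef_pos': [0.513, -0.0277, 0.1648], 'tool_rot': [-0.0002, 0.6028, 0.7979, -0.0], 'contact_force': [0.392, -0.2492, -0.3609]}
wrist line 0.87 351 [[0.4728, -0.0377], [0.4728, -0.0377], 15.7499, 0.0595, 0.0044]
wrist thick_dowel 0.74 3615 [[0.5364, -0.0273], [0.5414, -0.0261], 14.2379, 0.0877, 0.0375]
   pin 0.85 [312. 284.] [ 0.5609 -0.0198  0.03  ]
wrist thin_dowel 0.75 3316 [[0.5298, 0.0399], [0.5343, 0.0411], 14.8718, 0.1293, 0.0233]
   pin 0.96 [387. 270.] [0.5332 0.0418 0.023 ]
```

View pics/w5.png

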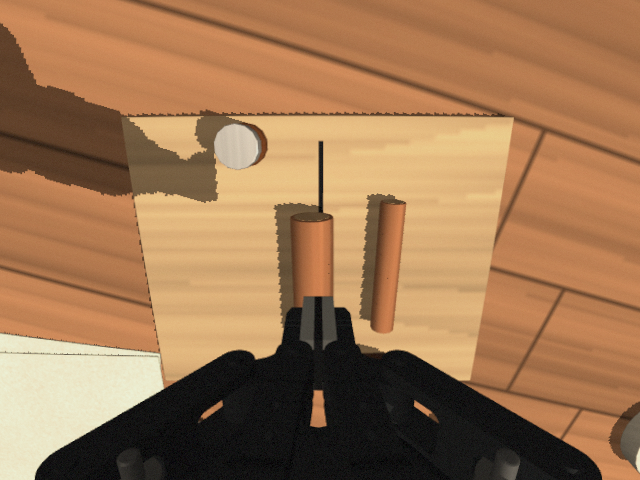

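I moved the wrong way in y, and the gripper hides the far end. I'll shift outwards to see both ends.

>>> step_arm(
  increments=[
    [1, 2, -1, 0, 0, 0, 1],
    [1, 3, -1, 0, 0, 0, 1],
    [1, 3, -1, 0, 0, 0, 1],
    [0, 1, -0.5, 0, 0, 0, 1],
    [0, 0, 0, 0, 0, 0, 1],
    [0, 0, 0, 0, 0, 0, 1],
  ],
)

```text
t: 18.5
eef_pos: [0.5904, 0.0243, 0.1996]
tool_rot: [-0.0, 0.603, 0.797, -0.001]
contact_force: [0.4, 1.0, -0.8]
gripper_width: -0.002
```

```bash
python3 - <<'E'
from h import *
o=bot.get_obs(); print({k:np.round(o[k],4).tolist() for k in ["t","eef_pos","tool_rot","contact_force"]})
p=look("wrist","w6"); np.save("w6.npy",p,allow_pickle=True)
E
```

```text
{'t': 18.5, 'eef_pos': [0.5904, 0.0243, 0.1996], 'tool_rot': [-0.0005, 0.6034, 0.7974, -0.0008], 'contact_force': [0.364, 1.0192, -0.7975]}
wrist line 0.83 420 [[0.47, -0.0378], [0.4706, -0.0377], 16.2592, 0.0565, 0.0041]
wrist thick_dowel 0.87 5677 [[0.5585, -0.0202], [0.562, -0.0192], 16.4746, 0.126, 0.0364]
   pin 0.79 [281. 176.] [ 0.5599 -0.0188  0.03  ]
wrist thin_dowel 0.76 3426 [[0.5283, 0.0395], [0.532, 0.0405], 14.5053, 0.1239, 0.0228]
   pin 0.85 [353. 163.] [0.532  0.0406 0.023 ]
```

View pics/w6.png

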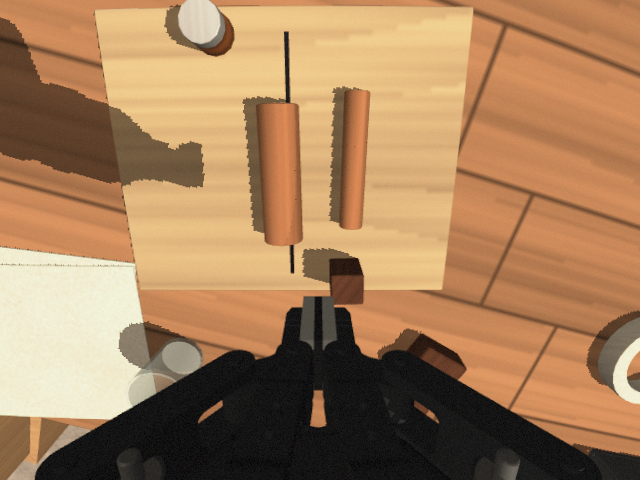

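Both line ends and both dowel ends show here: the line comes out at column 288, row 100 and at (292,247), right of the dowel's middle. I'll fit it precisely.

```bash
cat >> h.py <<'E'
from scipy.optimize import least_squares
def measure(p,ang0=15.8,verbose=True):
    g=cv2.cvtColor(p["pixels"],cv2.COLOR_RGB2GRAY).astype(float)
    d=bot.cut_out(p,"thick_dowel")[0]; m=d["pixels"].astype(np.uint8)
    n_,l,s,_=cv2.connectedComponentsWithStats(m); m=(l==1+np.argmax(s[1:,4]))
    # line pixels: dark centroid per row inside +-12mm of nominal
    c0=np.array([.5404,-.0183]); a=np.radians(ang0); v=np.array([np.cos(a),np.sin(a)]); nn=np.array([-v[1],v[0]])
    L=[]
    dil=cv2.dilate(m.astype(np.uint8),np.ones((7,7)))>0
    for t in np.arange(-.115,.135,.0015):
        q=[proj(p,[*(c0+v*t+nn*w),.012]) for w in np.arange(-.008,.0081,.0004)]
        q=np.array(q); 
        if q.min()<2 or q[:,0].max()>637 or q[:,1].max()>477: continue
        if dil[np.round(q[:,1]).astype(int),np.round(q[:,0]).astype(int)].any(): continue
        val=cv2.remap(g.astype(np.float32),q[:,:1].astype(np.float32),q[:,1:].astype(np.float32),cv2.INTER_LINEAR).ravel()
        w=np.clip(np.median(val)-25-val,0,None)
        if w.max()<50 or w[0]>0 or w[-1]>0: continue
        L.append((t,(w*np.arange(-.008,.0081,.0004)).sum()/w.sum()))
    L=np.array(L); ok=np.ones(len(L),bool)
    for _ in range(3):
        k=np.polyfit(L[ok,0],L[ok,1],1); r=L[:,1]-np.polyval(k,L[:,0]); ok=abs(r)<.001
    angL=np.degrees(a+np.arctan(k[0])); 
    # dowel edges
    ys,xs=np.nonzero(m); R=[]
    lo,hi=ys.min(),ys.max()
    for y in range(lo+8,hi-8):
        x=np.nonzero(m[y])[0]
        for e,sg in ((x.min()-.5,1),(x.max()+.5,-1)):
            o,dd=ray(p,(e,y)); R.append((o,dd/np.linalg.norm(dd),sg))
    O=np.array([r[0] for r in R]);D=np.array([r[1] for r in R]);S=np.array([r[2] for r in R])
    def res(x):
        th=a+x[1]; ax=np.array([np.cos(th),np.sin(th),0]); c=np.array([*(c0+nn*x[0]+v*.022),.030])
        cr=np.cross(D,ax); cr/=np.linalg.norm(cr,axis=1)[:,None]
        return np.abs(((c-O)*cr).sum(1))-x[2]
    best=None
    for w0 in np.arange(-.08,.02,.01):
        s_=least_squares(res,[w0,0,.018],loss="soft_l1",f_scale=.0005,diff_step=1e-4)
        if best is None or s_.cost<best.cost: best=s_
    x=best.x
    # offset of dowel axis from line at dowel ends, in mm (tool x)
    angD=np.degrees(a+x[1]); 
    off=x[0]-np.polyval(k,.022)
    mm=1000*off; h=np.tan(np.radians(angD-angL))*60
    print("line n",ok.sum(),"rms mm",round(1000*r[ok].std(),2),"range",L[ok,0].min().round(3),L[ok,0].max().round(3),"angL %.2f angD %.2f offset mm mid %.2f near %.2f far %.2f radius %.2f res %.2f"%(angL,angD,mm,mm-h,mm+h,1000*x[2],1000*np.abs(best.fun).mean()))
E
python3 - <<'E'
from h import *
for n in ("wrist","top"):
    p=bot.read_camera(n); measure(p)
E
```

```text
line n 53 rms mm 0.05 range -0.1 0.119 angL 15.90 angD 16.77 offset mm mid -6.87 near -7.78 far -5.96 radius 17.88 res 0.44
line n 33 rms mm 0.19 range -0.098 -0.05 angL 15.86 angD 12.27 offset mm mid -12.94 near -9.18 far -16.71 radius 10.75 res 2.49
```

The wrist fit is clean (radius 17.9 mm against 18 known). The dowel axis is 6.9 mm short of the line and 0.9° off in yaw. The top view is partly hidden by the arm, so I reject its fit (radius 10.8 mm). I'll go back behind the top for a final stroke of about 14 mm.

>>> step_arm(
  increments=[
    [-1, -1, 1, 0, 0, 0, 1],
    [-1.4, -1.4, 2, 0, 0, 0, 1],
    [-1.4, -1.5, 2, 0, 0, 0, 1],
    [0, 0, 3, 0, 0, 0, 1],
    [0, 0, 3, 0, 0, 0, 1],
    [0, 0, 2, 0, 0, 0, 1],
    [0, 0, 1, 0, 0, 0, 1],
    [0, 0, 0.4, 0, 0, 0, 1],
    [0, 0, 0, 0, 0, 0, 1],
    [0, 0, 0, 0, 0, 0, 1],
  ],
)

```text
t: 20.05
eef_pos: [0.5649, -0.022, 0.0572]
tool_rot: [0.001, 0.603, 0.798, 0.0]
contact_force: [-0.3, -0.4, 0.0]
gripper_width: 0.003
```

>>> step_arm(
  increments=[
    [0, 0, 0.4, 0, 0, 0, 1],
    [0, 0, 0.3, 0, 0, 0, 1],
    [0, 0, 0.1, 0, 0, 0, 1],
    [0, 0, 0.1, 0, 0, 0, 1],
    [0, 0, 0, 0, 0, 0, 1],
    [0, 0, 0, 0, 0, 0, 1],
  ],
)

```text
t: 20.65
eef_pos: [0.5643, -0.0221, 0.048]
tool_rot: [0.0, 0.603, 0.798, 0.0]
contact_force: [-3.3, 0.3, 6.6]
gripper_width: -0.002
```

>>> step_arm(
  increments=[
    [0.1, 0, 0, 0, 0, 0, 1],
    [0.2, 0, 0, 0, 0, 0, 1],
    [0.2, 0, 0, 0, 0, 0, 1],
    [0.3, 0, 0, 0, 0, 0, 1],
    [0.3, 0, 0, 0, 0, 0, 1],
    [0.2, 0, 0, 0, 0, 0, 1],
    [0.1, 0, 0, 0, 0, 0, 1],
    [0, 0, 0, 0, 0, 0, 1],
    [0, 0, 0, 0, 0, 0, 1],
    [0, 0, 0, 0, 0, 0, 1],
  ],
)

```text
t: 21.65
eef_pos: [0.5603, -0.0086, 0.048]
tool_rot: [-0.0, 0.603, 0.798, -0.0]
contact_force: [-2.7, -0.2, 8.3]
gripper_width: -0.0
```

>>> step_arm(
  increments=[
    [0, 0, -0.1, 0, 0, 0, 1],
    [0, 0, -0.1, 0, 0, 0, 1],
    [0, 0, -0.5, 0, 0, 0, 1],
    [0, 0, -1.5, 0, 0, 0, 1],
    [0, 0, -3, 0, 0, 0, 1],
    [0, 1, -3, 0, 0, 0, 1],
    [0, 1.5, -3, 0, 0, 0, 1],
    [0, 1.5, -3, 0, 0, 0, 1],
    [0, 0, -1, 0, 0, 0, 1],
    [0, 0, 0, 0, 0, 0, 1],
    [0, 0, 0, 0, 0, 0, 1],
  ],
)

```text
t: 22.75
eef_pos: [0.5976, 0.0023, 0.1985]
tool_rot: [-0.001, 0.603, 0.798, -0.001]
contact_force: [0.8, -1.1, -0.3]
gripper_width: 0.004
```

```bash
python3 - <<'E'
from h import *
o=bot.get_obs(); print({k:np.round(o[k],4).tolist() for k in ["t","eef_pos","tool_rot","contact_force"]})
p=bot.read_camera("wrist"); save(p,"w7"); measure(p)
E
```

```text
{'t': 22.75, 'eef_pos': [0.5976, 0.0023, 0.1985], 'tool_rot': [-0.0006, 0.6031, 0.7977, -0.0006], 'contact_force': [0.7877, -1.1173, -0.3382]}
line n 53 rms mm 0.04 range -0.1 0.119 angL 15.91 angD 16.67 offset mm mid -0.25 near -1.05 far 0.55 radius 17.72 res 0.21
```

View pics/w7.png

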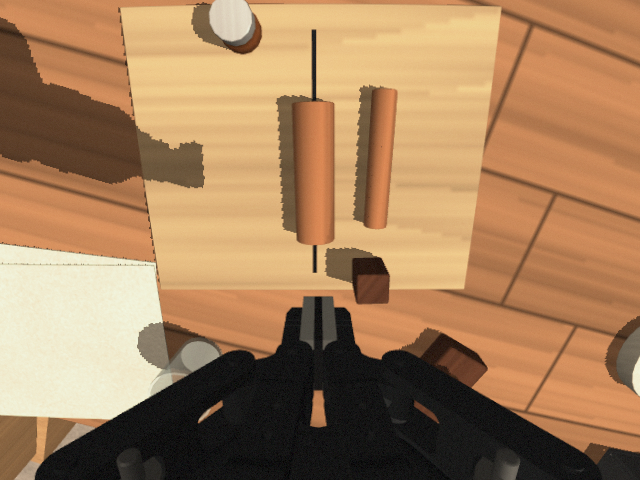

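The line now leaves the middle of both dowel ends: (314,100) near and (315,247) far. The axis is −0.25 mm off at mid-length and −1.05 and +0.55 mm at the ends. One check for stillness, then I'll hand in.

```bash
python3 - <<'E'
from h import *
p=bot.read_camera("wrist"); measure(p)
p=look("side","s8")
for n in ("offcut","wax_pot"):
  for d in bot.pinpoint(p,n)[:1]: print(n,np.round(onz(p,d["point"],.012),4))
bot.hand_in(); print(bot.get_obs()["t"])
E
```

```text
line n 53 rms mm 0.05 range -0.1 0.119 angL 15.89 angD 16.51 offset mm mid -0.27 near -0.92 far 0.38 radius 17.83 res 0.27
side line 0.48 27 [[0.4687, -0.0369], [0.469, -0.0368], 15.4237, 0.0327, 0.0038]
side thick_dowel 0.7 1000 [[0.5547, -0.012], [0.5581, -0.0109], 18.1515, 0.1444, 0.0454]
   pin 0.57 [294. 257.] [ 0.5584 -0.0199  0.03  ]
side thin_dowel 0.86 507 [[0.5299, 0.0414], [0.531, 0.0417], 16.0892, 0.1311, 0.0262]
   pin 0.6 [266. 246.] [0.5356 0.0499 0.023 ]
offcut [0.6364 0.0669 0.012 ]
wax_pot [ 0.4689 -0.105   0.012 ]
the job is handed in; nothing more can be done
the job is handed in; nothing more can be done
```

The thick dowel now lies along the pencil line, and the job is handed in after about 23 s of the 48 s allowed. I rolled it about 70 mm in seven strokes with the shut fingertips pressing on its top at roughly 7–12 N. After each stroke I lifted straight up, and the arm is now clear of everything.

- **Position:** two wrist views in a row agree. The dowel's axis is 0.3 mm off the line at its middle, about 1 mm off at the near end and 0.5 mm at the far end. It did not move between the two views.
- **Angle:** about 0.7° of the dowel's starting skew remains; I left it because it costs only about 1 mm at the ends.
- **Other things:** the thin dowel, offcut and wax pot read where they were at the start, to within the camera and network error. I did not re-measure the tape roll, mallet, plane and jar, but the arm stayed well clear of them.
- **Checks that disagreed:** a top-camera fit taken before the last stroke was unusable because the arm hid part of the view, so I rejected it. In the final side view, the network's position for the thick dowel differs from the wrist fit by up to about 7 mm. That view is coarse and oblique, so I trusted the wrist fit.

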